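# Pack the power-cut pot and hold its lid half turned

### The arm

A 6-joint arm with a two-finger parallel gripper is mounted at the origin on a cart in front of the work surface, level with it; the furniture and walls round the work are solid. World frame = base frame: x ahead of the robot, y to its left, z up, the work surface at z = 0. Lengths are in m, angles in rad, forces in N, time in s.
With the tool pointing down it reaches from about 0.275 to 0.775 m from the base axis. Payload 14.6 kg.
Tool frame: the origin (TCP) lies between the finger pads; the fingertips stand 8 mm ahead of it and the grasp point (between the pads) lies 11 mm behind it; z points along the fingers, y is the line along which they close (so a half turn about z gives the same grasp; the last joint's range is limited). The gripper opens to 85 mm and grips with 20 to 120 N. Pads are 22 mm wide; open, the fingers measure 114 mm over their backs; the gripper's body (76 mm by 85 mm) begins 54 mm behind the grasp point. The pads swing forward as they close: fully open they stand 13 mm farther back than shut.
Start: joints at [0.992, 0.263, -0.048, 1.259, 0, 1.415], TCP at [0.216, 0.479, 0.239] pointing down, gripper open.
Joint ranges: [-2.65, 2.65], [-0.89, 1.7], [-1.18, 1.37], [-2.13, 2.11], [-1.35, 1.29], [-3.14, 3.14]. Speed limits (rad/s): [1.89, 1.89, 2.57, 2.79, 3.14, 3.14].

### API

Orientations are given as a unit quaternion [w, x, y, z].
In Python, from workcell import readout, cams, manip gives the robot as it stands.
- The arm moves only by the tool carry_out, never from a script. Its argument "motion" is a list that holds one entry, the list of rows, each a list of 7 numbers: the shift along the tool's x, y, z in mm, then the turn, a rotation vector about the tool's x, y, z in rad, then the gripper command: -1 is shut, 1 is fully open, values between are in proportion. In form: [[[dx, dy, dz, rx, ry, rz, gripper], ...]]. A call has 1 to 5 rows; each row shifts and turns the commanded pose from where the row before left it, along the tool's axes as they then stand; what a row does not reach is not made up. A row lasts 1/12 s, in which the tool goes at most 41.7 mm and 7.16 degrees, less where a joint would pass 70% of its speed; a pose out of reach is approached as far as the arm can. A call with a gripper value outside its range is refused whole. The fingers move at their own pace and stop on an object; "newtons" is the grip in N (left out, the last holds). Time passes only in rows, so rows that do not move let the fingers close. It gives the time, the measured TCP pose, the force, the opening and the grip force at its end, in the units of the state.
- readout.get_state(): the state, without advancing time (a new reading comes with each control period).
- cams.read_camera(name): name is "side" or "top" or "wrist"; returns the picture (480x640x3 uint8, red, green, blue); there is no depth.
- cams.get_calibration(name): a dict with "fx", "fy", "cx", "cy" (pixels), "extrinsics" (4x4, takes a point from camera to world coordinates). Camera axes: x right, y down, z forward; pixel columns grow to the right and rows downward; lengths in m; the calibration is good to about 2 mm. A picture is of the moment at which its call begins: read the wrist's pose just before it. get_calibration takes no time and is no camera call; for the wrist camera it gives the pose at the moment of the call.
- manip.sign_off(): hands the job in; it is judged then, once.
The state is a dict: "t": time; "joints": joint angles; "joint_vel": joint speeds; "joint_torque": joint torques, N m; "tool_pos": TCP position; "eef_rot": TCP orientation; "force": force on the tool from outside, world axes, zero at the start; "wrist_torque": the same for the moment, N m; "opening": opening from 0.0 (shut) to 1.0 (fully open); "grasp_force": force on a finger pad.
Only numpy, scipy, OpenCV 4.12 (cv2) and the standard library are available. Lean on these libraries where they do the work, as an engineer would, in place of code of your own. Each camera call takes 0.05 s, during which the arm holds its last target. There are 200 camera calls.

### The job

Pack the pot for power cuts: put both batteries and the tea light into the open pot, then set the twist-lock lid on it with its two lugs down through the two slots in the rim, flush on the rim. Then turn the lid clockwise (seen from above) until its ears stand at the middle marks, half way to the lock and well short of the click, and finish while still gripping the lid and holding it there against its return spring, so that I can check the seal before it is locked. Leave everything else on the worktop where it is.

Things in the scene. Friction and masses are not known exactly. Their poses are not given: they have to be found in the camera images.
- pot: white round pot, 112 mm across, fixed to the worktop by its suction foot, with a grey rim 132 mm across and 7 mm thick, its top 85 mm above the worktop. Origin: centre of the underside, z up. Round mouth 84 mm wide, inner floor 5 mm up. Two slots cut the mouth's edge at its +x and -x sides and lead down into a channel under the rim, in which the lid's lugs turn only clockwise (seen from above).
- mouth (a point): centre of the pot's mouth, level with the top of the rim, 85 mm above the pot's origin
- slot (a point): middle of the pot's +x slot, at the height of the rim's top, 46 mm from the pot's axis; the other slot lies opposite. A slot is 22 mm wide and reaches out to 51 mm from the axis. A small black raised mark stands outside each slot, 62 to 66 mm from the axis.
- middle_mark (a point): small black raised mark on the rim, 64 mm from the pot's axis and 0.64 rad clockwise from the +x slot (a like one for the other slot): an ear of the lid points to it when the lid is half way to the lock
- catch_nose (a point): steel nose of the sprung black catch on the rim, 1.4 rad clockwise from the +x slot, 60 mm from the pot's axis (the catch reaches out to 80 mm and 8 mm above the rim). An ear of the lid meets the nose after about 1.28 rad of turning from the slots and clicks past it (some 0.2 N m) at about 1.45 rad.
- collar (a joint): sprung ring in the pot's channel, rad, 0 at rest, growing as the lid turns clockwise. The lugs have 4 mm of play either side in the slots, so it reads the lid's turn from the slots less about 0.09. Its spring turns a released lid back: 0.025 N m at 0, plus 0.08 N m per rad (0.07 N m at the middle mark). The click lies at about 1.3.
- lid: loose grey twist-lock lid, 150 g, lying right way up on the worktop. Origin: centre of the underside of its plug, z up. Plug: dark, 80 mm across, z 0 to 15 mm. Disc: 110 mm across, z 15 to 21 mm. The lid is the same after a half turn. Flush on the pot, its origin is 70 mm above the pot's origin; its turn is the angle between its x axis and the pot's.
- lid_lug (a point): outer end of the lid's +x lug, 48 mm from its axis and 2.5 mm above its origin (a like one at -x). The two steel lugs are 14 mm wide and 5 mm high, at the foot of the plug. Above each lug a round ear, 10 mm wide, sticks out of the disc to 61 mm from the axis.
- lid_grip (a point): centre of the lid's grip, 35 mm above the lid's origin: a black upright bar along the lid's x, 56 mm long, 16 mm wide, 28 mm high (z 21 to 49 mm); grasp it from above, across y
- battery_1: red and white battery, lying on its side, 50 mm long, 15 mm thick, 23 g; origin: middle of its underside as built; its long axis is its y axis, so grasp it across x
- battery_2: blue and yellow battery, lying on its side, 50 mm long, 15 mm thick, 23 g; origin: middle of its underside as built; its long axis is its y axis, so grasp it across x
- tea_light: tea light in a round metal cup, 38 mm across, 15 mm high, 14 g, standing on the worktop; origin: middle of its underside
- cork: bystander, to be left alone: wine cork lying on its side, 23 x 44 mm, 23 mm high; origin: middle of its underside
- mandarin: bystander, to be left alone: mandarin, 61 mm across, 50 mm high; origin: middle of its underside
- keys: bystander, to be left alone: bunch of keys lying flat, 101 x 122 mm, 8 mm high; origin: middle of its underside
- mug: bystander, to be left alone: white mug, 83 mm across (116 mm with handle), 94 mm high; origin: middle of its underside
- tape: bystander, to be left alone: roll of tape lying flat, 104 mm across, 25 mm high; origin: middle of its underside
- spice_jar: bystander, to be left alone: spice jar standing, 44 mm across, 105 mm high; origin: middle of its underside
Not all that is in view belongs to the job. Leave any blue or purple look-alike of the lid alone.

How it is judged:
By the outcome, as a careful person would: the job done as asked, in the order asked, and still so for the second after the job is handed in, while the arm keeps its last pose, push and grip.
It also fails if it takes over 72 s, if anything falls off the work surface, if the arm or the gripper's body presses on something with over 40 N, if the wrist force passes 120 N, or if a joint passes its speed limit or range.

## Working session

There is one attempt and no reset: what is moved stays moved. The work goes in short steps, Python scripts to look and compute and a tool call to move; the robot and the scene stay as the last step left them, time stands still between calls to the robot, and variables do not carry over. Pictures are saved under pics/ and viewed, at most 10 in all, crops included, and the job is handed in when it is done.

Besides the shell and the picture viewer there is one more tool, called after "Call:" as a command line: name --argument value ..., lists and objects as JSON in quotes. carry_out: Moves the arm, as the interface text tells. Its arguments: {"type":"object","properties":{"motion":{"type":"array"},"newtons":{"type":"number"}},"required":["motion"]}

```bash
mkdir -p pics; ls; cat > h.py <<'E'
import numpy as np, cv2
from workcell import readout, cams, manip
from scipy.spatial.transform import Rotation as R
def snap(n,f):
    c=cams.get_calibration(n); im=cams.read_camera(n); cv2.imwrite('pics/'+f,im[:,:,::-1]); return im,c
def ray(c,u,v,z):
    E=np.array(c['extrinsics']); d=E[:3,:3]@[(u-c['cx'])/c['fx'],(v-c['cy'])/c['fy'],1]; o=E[:3,3]
    return o+d*(z-o[2])/d[2]
def pix(c,p):
    E=np.array(c['extrinsics']); q=E[:3,:3].T@(np.array(p)-E[:3,3]); return q[0]/q[2]*c['fx']+c['cx'],q[1]/q[2]*c['fy']+c['cy']
def pose():
    s=readout.get_state(); q=s['eef_rot']; return np.array(s['tool_pos']),R.from_quat([q[1],q[2],q[3],q[0]]),s
E
python3 - <<'E'
from h import *
im,c=snap('top','top0.png'); im,d=snap('side','side0.png')
print(c); print(pose()[1].as_matrix().round(3)); print(pose()[2])
print(d['extrinsics'],d['fx'])
E
```

```text
pics
{'fx': 610.8817837640838, 'fy': 610.8817837640838, 'cx': 312.1374575445498, 'cy': 233.57073285097553, 'extrinsics': array([[-0.22516614, -0.79237362,  0.56696054, -0.46964558],
       [-0.97427097,  0.17724859, -0.1392085 ,  0.23244282],
       [ 0.00981219, -0.58371824, -0.811897  ,  1.48081804],
       [ 0.        ,  0.        ,  0.        ,  1.        ]])}
[[-0.912  0.411 -0.   ]
 [ 0.411  0.912 -0.001]
 [ 0.    -0.001 -1.   ]]
{'t': 0.1, 'joints': array([ 9.91700870e-01,  2.63451069e-01, -4.88638827e-02,  1.25937793e+00,
       -5.13867638e-06,  1.41552335e+00]), 'joint_vel': array([-0.00017086, -0.00122709,  0.00210075,  0.00029387,  0.00033121,
       -0.00112135]), 'joint_torque': array([ 3.14684017e-03, -6.38576174e+01,  3.85063255e+01,  9.93600843e-03,
       -7.63770504e-05,  8.37843544e-06]), 'tool_pos': array([0.21577153, 0.47835926, 0.23888915]), 'eef_rot': array([-1.58528899e-04,  2.10328746e-01,  9.77630614e-01, -4.19319517e-04]), 'force': array([ 0.27030399, -0.11357708, -0.86405449]), 'wrist_torque': array([-0.05880618, -0.00437536, -0.01034489]), 'grasp_force': 0.0, 'opening': 0.9952585205432826}
[[ 0.95882589 -0.17921999  0.22030232  0.19303524]
 [-0.2830023  -0.53818107  0.79389599 -1.04981505]
 [-0.02371949 -0.82355409 -0.56674161  0.81933902]
 [ 0.          0.          0.          1.        ]] 535.3763572110768
```

View pics/top0.png

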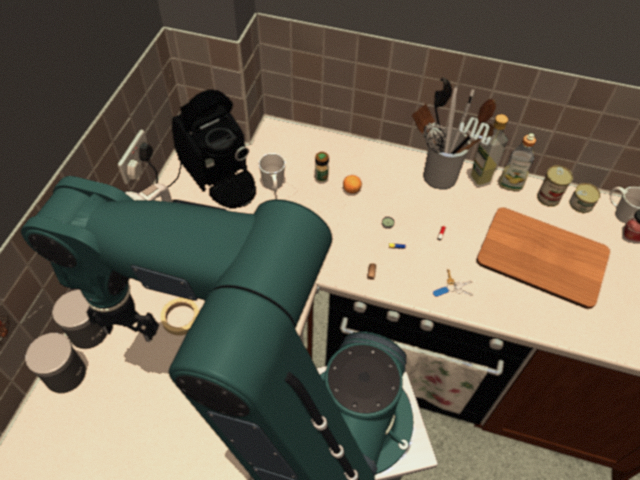

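The top view shows the red battery at (441,233), the blue one at (397,246), the tea light at (388,222), the cork at (372,271), the keys at (452,287) and the tape at (180,316). The arm seems to be hiding the pot and lid.

View pics/side0.png

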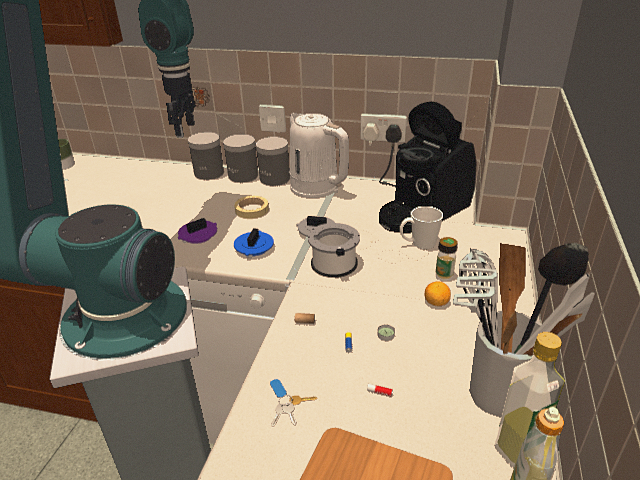

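```bash
python3 - <<'E'
from h import *
c=cams.get_calibration('top')
for n,u,v,z in [('red',441,233,.008),('blue',397,246,.008),('tea',388,222,.015),('cork',372,271,.012),('tape',180,316,.02)]: print(n,ray(c,u,v,z).round(3))
E
```

```text
red [ 0.477 -0.395  0.008]
blue [ 0.461 -0.253  0.008]
tea [ 0.546 -0.251  0.015]
cork [ 0.391 -0.156  0.012]
tape [0.363 0.389 0.02 ]
```

The side view shows the pot's rim at about (334,238) and the grey lid just behind it, with its grip at (316,221). The blue and purple lids are decoys. The red battery is at (380,390), the blue one at (348,342) and the tea light at (386,332).

```bash
python3 - <<'E'
from h import *
c=cams.get_calibration('side')
for n,u,v,z in [('red',380,390,.008),('blue',348,342,.008),('tea',386,332,.01),('pot rim',334,238,.085),('grip',316,221,.045),('bluelid',254,240,.03),('mug',427,228,.05),('jar',446,258,.05),('redends',369,388,.008),('redends',392,392,.008),('bl',348,333,.008),('bl',349,352,.008)]: print(n,ray(c,u,v,z).round(3))
w=cams.get_calibration('wrist'); p,r,s=pose(); print(r.inv().apply(np.array(w['extrinsics'])[:3,3]-p), (r.as_matrix().T@np.array(w['extrinsics'])[:3,:3]).round(3), w['fx'],w['cx'],w['cy'])
im=cv2.imread('pics/side0.png')[170:300,270:430]
cv2.imwrite('pics/sc.png',cv2.resize(im,(800,650)[:2],interpolation=cv2.INTER_CUBIC)[:600])
E
```

```text
red [ 0.479 -0.4    0.008]
blue [ 0.462 -0.256  0.008]
tea [ 0.551 -0.254  0.01 ]
pot rim [0.522 0.031 0.085]
grip [0.518 0.189 0.045]
bluelid [0.338 0.171 0.03 ]
mug [0.789 0.05  0.05 ]
jar [ 0.773 -0.092  0.05 ]
redends [ 0.461 -0.389  0.008]
redends [ 0.499 -0.412  0.008]
bl [ 0.471 -0.229  0.008]
bl [ 0.455 -0.285  0.008]
[ 0.07735275  0.00024601 -0.13483468] [[ 0.    -0.954 -0.301]
 [ 1.    -0.     0.001]
 [-0.001 -0.301  0.954]] 347.24504229699266 322.4672730711664 235.470668360754
```

View pics/sc.png

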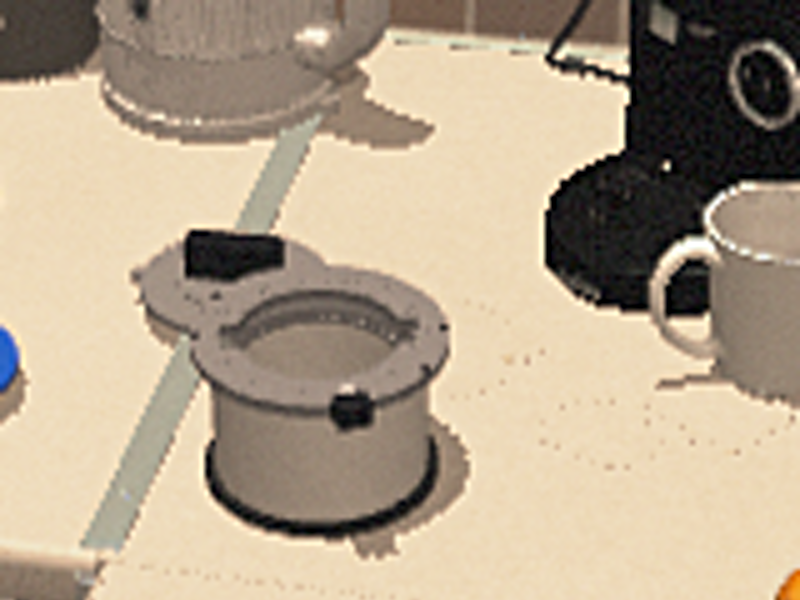

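Call:
carry_out --motion '[[[0,0,0,0,0,-0.106,1],[0,0,0,0,0,-0.106,1],[0,0,0,0,0,-0.106,1],[0,0,0,0,0,-0.106,1],[-24,-30,0,0,0,0,1]]]'

```text
t: 0.52
tool_pos: [0.2379, 0.451, 0.2387]
eef_rot: [-0.001, -0.006, 1.0, 0.0]
force: [1.2, 0.9, 0.2]
opening: 1.0
grasp_force: 0.0
```

Call:
carry_out --motion '[[[-24,-30,0,0,0,0,1],[-24,-30,0,0,0,0,1],[-24,-30,0,0,0,0,1],[-24,-30,0,0,0,0,1],[-24,-30,0,0,0,0,1]]]'

```text
t: 0.93
tool_pos: [0.3605, 0.2969, 0.2392]
eef_rot: [-0.0, -0.0, 1.0, -0.0]
force: [1.2, 0.3, 0.7]
opening: 1.002
grasp_force: 0.0
```

Call:
carry_out --motion '[[[-24,-30,0,0,0,0,1],[-24,-30,0,0,0,0,1],[-24,-30,0,0,0,0,1],[-24,-30,0,0,0,0,1],[0,0,0,0,0,0,1]]]'

```text
t: 1.35
tool_pos: [0.4593, 0.1743, 0.2387]
eef_rot: [0.0, 0.002, 1.0, -0.001]
force: [-1.6, -0.2, -0.6]
opening: 1.001
grasp_force: 0.0
```

```bash
python3 - <<'E'
from h import *
im,c=snap('wrist','w1.png')
import pickle; pickle.dump(c,open('w1.pkl','wb'))
p,r,s=pose(); print(p,r.as_matrix().round(3),s['t'],s['force'])
E
```

```text
[0.45756623 0.17617828 0.23873554] [[-1.     0.004 -0.001]
 [ 0.004  1.    -0.   ]
 [ 0.001 -0.    -1.   ]] 1.4 [-0.2010369   0.54791686  0.05805731]
```

View pics/w1.png

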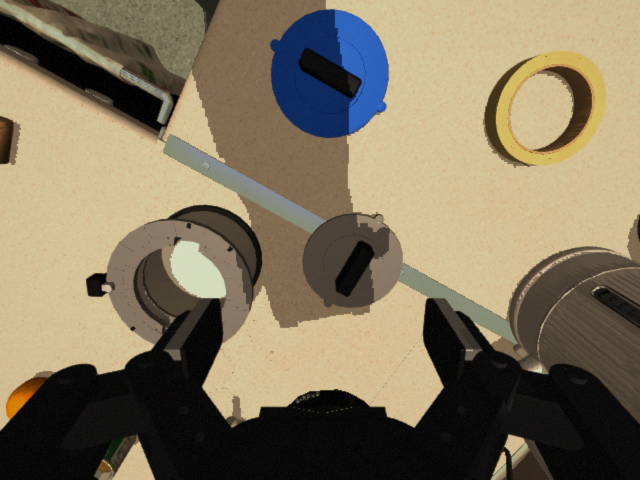

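The wrist view shows the pot at about (181,283) with the catch at (97,285), and the grey lid at (352,261) with its grip running diagonally from (371,245) to (345,293) and ears at (377,217) and (328,304). I'm enlarging this for angles.

```bash
python3 - <<'E'
import cv2
im=cv2.imread('pics/w1.png')[195:355,80:420]
im=cv2.convertScaleAbs(im,alpha=1.4,beta=15)
cv2.imwrite('pics/w1c.png',cv2.resize(im,(800,376),interpolation=cv2.INTER_CUBIC))
E
```

```text
(no output)
```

View pics/w1c.png

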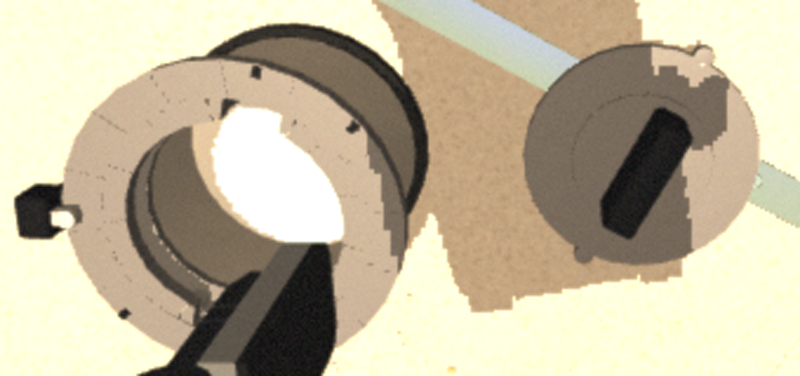

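```bash
python3 - <<'E'
from h import *
import pickle
from scipy.optimize import least_squares
c=pickle.load(open('w1.pkl','rb'))
f=lambda u,v,z: ray(c,80+u*.425,195+v*.425,z)[:2]
P=np.array([f(257,72,.086),f(353,127,.086),f(124,314,.086),f(68,218,.088)])
Q=[(.064,np.pi),(.064,np.pi-.64),(.064,-.64),(.060,-1.4)]
res=lambda s:np.concatenate([p-s[:2]-r*np.array([np.cos(s[2]+a),np.sin(s[2]+a)]) for p,(r,a) in zip(P,Q)])
r=least_squares(res,[.52,.03,0]);print('pot',r.x,(r.fun*1000).round(1))
a,b=f(704,56,.018),f(585,253,.018);d=b-a;print('lid',(a+b)/2,np.linalg.norm(d),np.arctan2(d[1],d[0]))
a,b=f(672,118,.049),f(620,226,.049);d=b-a;print('grip',(a+b)/2,np.linalg.norm(d),np.arctan2(d[1],d[0]))
E
```

```text
pot [ 0.5255305   0.04311777 -0.25416492] [ 0.1  0.9 -0.2  0.4 -0.6  1.   0.7 -2.3]
lid [0.52580503 0.20804854] 0.11226538524449087 -0.49579806838230683
grip [0.52011818 0.20674708] 0.054368519734391406 -0.39978921826244207
```

Call:
carry_out --motion '[[[-6.5,-38,0,0,0,0,1],[-6.5,-38,0,0,0,0,1],[-6.5,-38,0,0,0,0,1],[-6.5,-38,0,0,0,0,1],[-6.5,-38,0,0,0,0,1]]]'

```text
t: 1.82
tool_pos: [0.4881, -0.0123, 0.2393]
eef_rot: [-0.0, -0.001, 1.0, 0.0]
force: [0.1, -0.3, -0.2]
opening: 1.001
grasp_force: 0.0
```

Call:
carry_out --motion '[[[-6.5,-38,0,0,0,0,1],[-6.5,-38,0,0,0,0,1],[-6.5,-38,0,0,0,0,1],[-6.5,-38,0,0,0,0,1],[-6.5,-38,0,0,0,0,1]]]'

```text
t: 2.23
tool_pos: [0.521, -0.2023, 0.2392]
eef_rot: [-0.0, -0.0, 1.0, 0.0]
force: [1.6, 0.3, 0.7]
opening: 1.001
grasp_force: 0.0
```

Call:
carry_out --motion '[[[-6.5,-38,10,0,0,0,1],[-6.5,-38,15,0,0,0,1],[-6.5,-30,15,0,0,0,1],[0,0,0,0,0,0,1],[0,0,0,0,0,0,1]]]'

```text
t: 2.65
tool_pos: [0.5403, -0.3075, 0.1977]
eef_rot: [-0.001, 0.0, 1.0, 0.001]
force: [-0.9, 0.8, -0.4]
opening: 1.001
grasp_force: 0.0
```

```bash
python3 - <<'E'
from h import *
import pickle
im,c=snap('wrist','w2.png')
pickle.dump(c,open('w2.pkl','wb'))
p,r,s=pose(); print(p,r.as_matrix().round(3),s['t'],s['force'])
for q in [(.478,-.398,.01),(.4615,-.255,.01),(.55,-.253,.01)]: print(pix(c,q))
E
```

```text
[ 0.54048869 -0.30661634  0.1987862 ] [[-1.    -0.    -0.001]
 [-0.     1.     0.001]
 [ 0.001  0.001 -1.   ]] 2.7 [-0.07522141  0.84331169 -0.16208656]
(np.float64(220.55607810241335), np.float64(143.52877936467843))
(np.float64(380.50422148098147), np.float64(124.10106870919165))
(np.float64(378.05757469063036), np.float64(220.7256846019582))
```

View pics/w2.png

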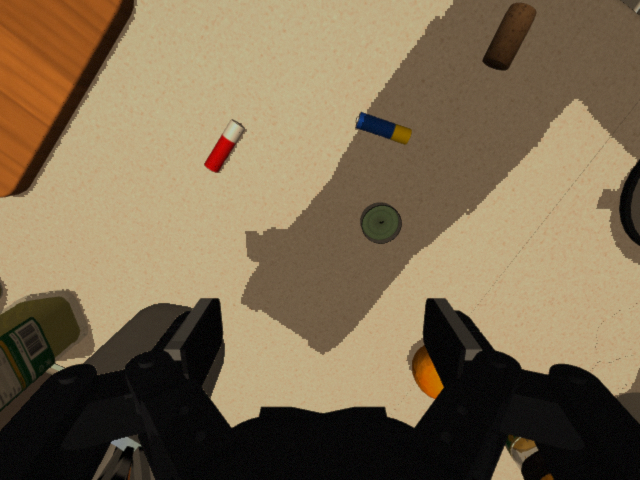

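The red battery runs from (239,124) to (213,168), the blue one from (359,121) to (409,136), and the tea light is centred at (381,223).

```bash
python3 - <<'E'
from h import *
import pickle
c=pickle.load(open('w2.pkl','rb')); p=pose()[0]
for n,a,b in [('red',(238,124),(213,168)),('blue',(359,121),(409,136))]:
    a,b=ray(c,*a,.01),ray(c,*b,.01);d=b-a;print(n,(a+b)[:2]/2,np.linalg.norm(d),np.degrees(np.arctan2(d[1],d[0])))
print('tea',ray(c,381,223,.012)[:2],p)
E
```

```text
red [ 0.48050987 -0.39397743] 0.04625122529074515 -33.84320319032391
blue [ 0.46526615 -0.25156533] 0.04689596597342935 74.18373997303644
tea [ 0.5517213 -0.2504103] [ 0.54048869 -0.30661634  0.1987862 ]
```

Call:
carry_out --motion '[[[-2.2,11.2,34,0,0,0,1],[-2.2,11.2,34,0,0,0,1],[-2.2,11.2,34,0,0,0,1],[-2.2,11.2,34,0,0,0,1],[-2.2,11.2,34,0,0,0,1]]]' --newtons 25

```text
t: 3.12
tool_pos: [0.5518, -0.2491, 0.0291]
eef_rot: [0.001, -0.001, 1.0, -0.0]
force: [1.3, -0.4, -0.5]
opening: 0.997
grasp_force: 0.0
```

Call:
carry_out --motion '[[[0,0,14,0,0,0,1],[0,0,7,0,0,0,1],[0,0,0,0,0,0,1],[0,0,0,0,0,0,-0.5],[0,0,0,0,0,0,-0.5]]]'

```text
t: 3.53
tool_pos: [0.5524, -0.2517, 0.01]
eef_rot: [0.001, -0.0, 1.0, -0.001]
force: [-0.2, -0.3, -0.1]
opening: 0.753
grasp_force: 0.0
```

Call:
carry_out --motion '[[[0,0,0,0,0,0,-0.5],[0,0,0,0,0,0,-0.5],[0,0,0,0,0,0,-0.5],[0,0,0,0,0,0,-0.5],[0,0,0,0,0,0,-0.5]]]'

```text
t: 3.95
tool_pos: [0.552, -0.2518, 0.0094]
eef_rot: [0.001, -0.0, 1.0, -0.0]
force: [-1.8, 0.8, 8.7]
opening: 0.426
grasp_force: 24.1
```

Call:
carry_out --motion '[[[0,0,-20,0,0,0,-0.5],[0,0,-40,0,0,0,-0.5],[3,34,-40,0,0,0,-0.5],[3,37,-35,0,0,0,-0.5],[3,37,0,0,0,0,-0.5]]]'

```text
t: 4.37
tool_pos: [0.5459, -0.1584, 0.1341]
eef_rot: [0.004, 0.001, 1.0, -0.002]
force: [1.2, -0.3, -1.0]
opening: 0.428
grasp_force: 25.5
```

Call:
carry_out --motion '[[[3.5,38,0,0,0,0,-0.5],[3.5,38,0,0,0,0,-0.5],[3.5,38,0,0,0,0,-0.5],[3.5,38,0,0,0,0,-0.5],[3.5,35,0,0,0,0,-0.5]]]'

```text
t: 4.78
tool_pos: [0.5257, 0.0316, 0.1292]
eef_rot: [0.0, -0.0, 1.0, 0.0]
force: [0.6, -0.2, -0.0]
opening: 0.425
grasp_force: 25.5
```

Call:
carry_out --motion '[[[0,0,0,0,0,0,-0.5],[0,0,0,0,0,0,-0.5]]]'

```text
t: 4.95
tool_pos: [0.526, 0.0312, 0.1291]
eef_rot: [0.0, -0.001, 1.0, -0.0]
force: [0.4, 0.1, -0.5]
opening: 0.428
grasp_force: 25.5
```

Call:
carry_out --motion '[[[0,12,0,0,0,0,-0.5],[0,0,25,0,0,0,-0.5],[0,0,12,0,0,0,-0.5],[0,0,0,0,0,0,-0.5],[0,0,0,0,0,0,0.2]]]'

```text
t: 5.37
tool_pos: [0.5261, 0.0412, 0.0916]
eef_rot: [-0.0, 0.001, 1.0, 0.0]
force: [0.3, -0.3, 0.5]
opening: 0.555
grasp_force: 0.0
```

Call:
carry_out --motion '[[[0,0,0,0,0,0,0.2],[0,0,0,0,0,0,0.2],[0,0,-35,0,0,0,0.2],[2,-40,-40,0,0,0,0.2],[2,-40,-35,0,0,0,0.2]]]'

```text
t: 5.78
tool_pos: [0.5232, -0.0189, 0.1858]
eef_rot: [0.001, -0.001, 1.0, -0.0]
force: [1.8, -0.0, -0.1]
opening: 0.603
grasp_force: 0.0
```

```bash
python3 - <<'E'
from h import *
im,c=snap('side','s2.png')
a=cv2.resize(im[190:300,290:390],(500,550),interpolation=cv2.INTER_CUBIC)
cv2.imwrite('pics/s2c.png',a[:,:,::-1])
print(pose()[0])
E
```

```text
[ 0.5249984  -0.0241408   0.19054014]
```

View pics/s2c.png

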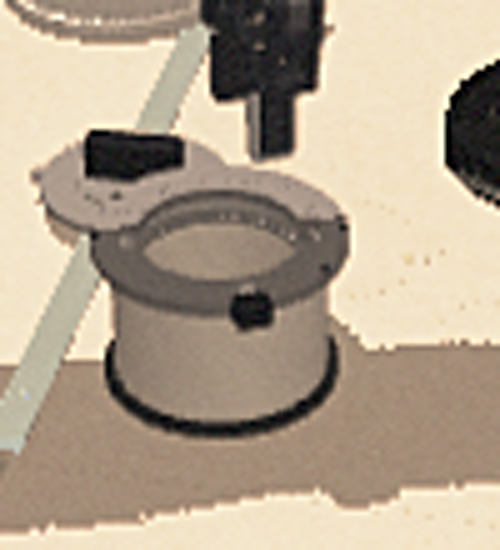

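Call:
carry_out --motion '[[[4.5,-37,0,0,0,0,0.2],[4.5,-37,0,0,0,0,0.2],[4.5,-37,0,0,0,0,0.2],[4.5,-37,18,0,0,0,0.2],[4.5,-37,18,0,0,0,0.2]]]'

```text
t: 6.25
tool_pos: [0.501, -0.2064, 0.1486]
eef_rot: [0.002, 0.0, 1.0, -0.001]
force: [0.6, 0.2, 0.1]
opening: 0.6
grasp_force: 0.0
```

Call:
carry_out --motion '[[[4.5,-37,18,0,0,0,0.2],[4.5,-37,18,0,0,0,0.2],[4.5,-37,18,0,0,0,0.2],[4.5,-37,0,0,0,0,0.2],[4.5,-37,0,0,0,0,0.2]]]'

```text
t: 6.67
tool_pos: [0.4773, -0.3908, 0.0931]
eef_rot: [-0.0, 0.0, 1.0, 0.0]
force: [1.2, -0.2, 0.8]
opening: 0.599
grasp_force: 0.0
```

Call:
carry_out --motion '[[[0,0,0,0,0,0.118,0.2],[0,0,0,0,0,0.118,0.2],[0,0,0,0,0,0.118,0.2],[0,0,0,0,0,0.118,0.2],[0,0,0,0,0,0.118,0.2]]]'

```text
t: 7.08
tool_pos: [0.4783, -0.3895, 0.0941]
eef_rot: [0.0, 0.294, 0.956, -0.0]
force: [0.4, 0.1, 0.3]
opening: 0.599
grasp_force: 0.0
```

```bash
cat > to.py <<'E'
import sys
from h import *
x,y,z=map(float,sys.argv[1:4]); p,r,s=pose()
yaw=np.degrees(np.arctan2(*r.as_matrix()[[1,0],1])); print('t',s['t'],'pos',p.round(4),'yaw',yaw.round(2),'shift mm',(r.inv().apply(np.array([x,y,z])-p)*1000).round(1),'f',s['force'].round(1),'open',round(s['opening']*85,1),s['joints'].round(2))
E
python3 to.py .4805 -.394 .009
```

```text
t 7.0833 pos [ 0.4783 -0.3895  0.0941] yaw 55.84 shift mm [-4.3 -2.4 85.1] f [0.4 0.1 0.3] open 50.9 [-0.82  0.49 -0.09  0.99  0.   -0.22]
```

Call:
carry_out --motion '[[[-4,-2.5,30,0,0,0,0.2],[0,0,30,0,0,0,0.2],[0,0,17,0,0,0,0.2],[0,0,8,0,0,0,0.2],[0,0,0,0,0,0,0.2]]]' --newtons 30

```text
t: 7.5
tool_pos: [0.4796, -0.393, 0.0075]
eef_rot: [-0.001, 0.291, 0.957, 0.0]
force: [-0.5, 0.8, -0.6]
opening: 0.601
grasp_force: 0.0
```

Call:
carry_out --motion '[[[0,0,0,0,0,0,-1],[0,0,0,0,0,0,-1],[0,0,0,0,0,0,-1],[0,0,0,0,0,0,-1],[0,0,0,0,0,0,-1]]]'

```text
t: 7.92
tool_pos: [0.4808, -0.3939, 0.0099]
eef_rot: [0.001, 0.291, 0.957, -0.001]
force: [-1.6, 0.5, 5.8]
opening: 0.164
grasp_force: 30.7
```

Call:
carry_out --motion '[[[0,0,0,0,0,0,-1],[0,0,0,0,0,0,-1],[0,0,-20,0,0,0,-1],[0,0,-35,0,0,0,-1],[0,0,-35,0,0,0,-1]]]'

```text
t: 8.33
tool_pos: [0.4798, -0.3929, 0.0998]
eef_rot: [-0.0, 0.291, 0.957, 0.0]
force: [-0.2, -0.9, -0.1]
opening: 0.163
grasp_force: 29.9
```

```bash
python3 to.py .5255 .043 .15
```

```text
t 8.3333 pos [ 0.4798 -0.3929  0.0998] yaw 56.21 shift mm [204.5 387.7 -49.9] f [-0.2 -0.9 -0.1] open 13.8 [-0.82  0.49 -0.07  1.01 -0.   -0.23]
```

Call:
carry_out --motion '[[[17,32.3,-10,0,0,0,-1],[17,32.3,-10,0,0,0,-1],[17,32.3,-10,0,0,0,-1],[17,32.3,-10,0,0,0,-1],[17,32.3,-10,0,0,0,-1]]]'

```text
t: 8.75
tool_pos: [0.4993, -0.2103, 0.1499]
eef_rot: [0.001, 0.291, 0.957, -0.0]
force: [0.6, -0.4, 0.1]
opening: 0.157
grasp_force: 29.9
```

Call:
carry_out --motion '[[[17,32.3,0,0,0,0,-1],[17,32.3,0,0,0,0,-1],[17,32.3,0,0,0,0,-1],[17,32.3,0,0,0,0,-1],[17,32.3,0,0,0,0,-1]]]'

```text
t: 9.17
tool_pos: [0.5186, -0.0286, 0.1495]
eef_rot: [0.001, 0.291, 0.957, 0.0]
force: [0.1, -1.1, -0.6]
opening: 0.159
grasp_force: 29.9
```

Call:
carry_out --motion '[[[17,32.3,0,0,0,0,-1],[17,32.3,0,0,0,0,-1],[0,0,0,0,0,0,-1],[0,0,0,0,0,0,-1]]]'

```text
t: 9.5
tool_pos: [0.5264, 0.0438, 0.1492]
eef_rot: [0.001, 0.289, 0.957, 0.0]
force: [-0.6, -0.2, 0.0]
opening: 0.157
grasp_force: 29.9
```

```bash
python3 to.py .5255 .043 .075
```

```text
t 9.5 pos [0.5264 0.0438 0.1492] yaw 56.39 shift mm [ 0.4 -1.2 74.2] f [-0.6 -0.2  0. ] open 13.3 [-0.07  0.31 -0.23  1.03 -0.    0.52]
```

Call:
carry_out --motion '[[[0,-1,35,0,0,0,-1],[0,0,28,0,0,0,-1],[0,0,12,0,0,0,-1],[0,0,0,0,0,0,-1],[0,0,0,0,0,0,-0.2]]]'

```text
t: 9.92
tool_pos: [0.5256, 0.0405, 0.0739]
eef_rot: [-0.0, 0.291, 0.957, -0.0]
force: [0.3, 0.0, 1.5]
opening: 0.288
grasp_force: 0.0
```

Call:
carry_out --motion '[[[0,0,0,0,0,0,-0.2],[0,0,0,0,0,0,-0.2],[0,0,-35,0,0,0,-0.2],[0,0,-40,0,0,0,-0.2],[-12.6,-31,0,0,0,0,0]]]'

```text
t: 10.33
tool_pos: [0.5223, 0.0109, 0.1555]
eef_rot: [0.005, 0.289, 0.957, 0.001]
force: [1.7, -0.8, 0.8]
opening: 0.496
grasp_force: 0.0
```

Call:
carry_out --motion '[[[-12.6,-31,0,0,0,0,0],[-12.6,-31,0,0,0,0,0],[-12.6,-31,0,0,0,0,0],[-12.6,-31,0,0,0,0,0],[-12.6,-31,0,0,0,0,0]]]'

```text
t: 10.75
tool_pos: [0.4848, -0.157, 0.1497]
eef_rot: [0.001, 0.291, 0.957, -0.0]
force: [0.9, 0.9, 0.2]
opening: 0.501
grasp_force: 0.0
```

Call:
carry_out --motion '[[[-12.6,-31,0,0,0,0,0],[-12.6,-31,0,0,0,0,0],[-12.6,-31,0,0,0,0,0],[0,0,20,0,0,0.114,0],[0,0,30,0,0,0.114,0]]]'

```text
t: 11.17
tool_pos: [0.4659, -0.2568, 0.1008]
eef_rot: [0.003, 0.401, 0.916, -0.001]
force: [0.4, 0.4, 0.0]
opening: 0.5
grasp_force: 0.0
```

Call:
carry_out --motion '[[[0,0,0,0,0,0.114,0],[0,0,0,0,0,0.114,0],[0,0,0,0,0,0.114,0],[0,0,0,0,0,0.114,0],[0,0,0,0,0,0.114,0]]]'

```text
t: 11.58
tool_pos: [0.465, -0.254, 0.0995]
eef_rot: [0.001, 0.642, 0.767, 0.0]
force: [0.5, 0.1, 0.5]
opening: 0.499
grasp_force: 0.0
```

Call:
carry_out --motion '[[[0,0,0,0,0,0.114,0],[0,0,0,0,0,0.114,0],[0,0,0,0,0,0.114,0],[0,0,0,0,0,0.114,0],[0,0,0,0,0,0,0]]]'

```text
t: 12.0
tool_pos: [0.465, -0.2539, 0.0994]
eef_rot: [0.001, 0.798, 0.602, 0.0]
force: [0.4, 0.0, -0.8]
opening: 0.499
grasp_force: 0.0
```

```bash
python3 to.py .4653 -.2516 .009
```

```text
t 12.0 pos [ 0.465  -0.2539  0.0994] yaw -15.96 shift mm [ 2.4 -0.5 90.4] f [ 0.4  0.  -0.8] open 42.4 [-0.65  0.35 -0.31  0.9  -0.    1.2 ]
```

Call:
carry_out --motion '[[[2.4,0,35,0,0,0,0],[0,0,30,0,0,0,0],[0,0,18,0,0,0,0],[0,0,8,0,0,0,0],[0,0,0,0,0,0,0]]]'

```text
t: 12.42
tool_pos: [0.4651, -0.251, 0.0072]
eef_rot: [-0.0, 0.796, 0.606, -0.0]
force: [0.1, 0.9, -0.4]
opening: 0.499
grasp_force: 0.0
```

Call:
carry_out --motion '[[[0,0,0,0,0,0,-1],[0,0,0,0,0,0,-1],[0,0,0,0,0,0,-1],[0,0,0,0,0,0,-1],[0,0,0,0,0,0,-1]]]'

```text
t: 12.83
tool_pos: [0.4659, -0.2517, 0.0084]
eef_rot: [0.001, 0.796, 0.605, 0.0]
force: [-0.6, 0.5, 5.8]
opening: 0.158
grasp_force: 31.6
```

Call:
carry_out --motion '[[[0,0,0,0,0,0,-1],[0,0,-20,0,0,0,-1],[0,0,-40,0,0,0,-1],[0,0,-40,0,0,0,-1],[0,0,-40,0,0,0,-1]]]'

```text
t: 13.25
tool_pos: [0.465, -0.251, 0.1498]
eef_rot: [0.0, 0.796, 0.605, 0.0]
force: [0.5, -1.0, 0.3]
opening: 0.165
grasp_force: 29.5
```

Call:
carry_out --motion '[[[33.3,-2.6,0,0,0,0,-1],[33.3,-2.6,0,0,0,0,-1],[33.3,-2.6,0,0,0,0,-1],[33.3,-2.6,0,0,0,0,-1],[33.3,-2.6,0,0,0,0,-1]]]'

```text
t: 13.67
tool_pos: [0.4979, -0.086, 0.1482]
eef_rot: [0.001, 0.797, 0.605, 0.0]
force: [0.7, -0.5, -0.3]
opening: 0.155
grasp_force: 29.4
```

Call:
carry_out --motion '[[[33.3,-2.6,0,0,0,0,-1],[33.3,-2.6,0,0,0,0,-1],[33.3,-2.6,0,0,0,0,-1],[33.3,-2.6,0,0,0,0,-1],[0,0,0,0,0,0,-1]]]'

```text
t: 14.08
tool_pos: [0.5243, 0.0481, 0.148]
eef_rot: [-0.0, 0.795, 0.606, 0.001]
force: [0.1, 0.4, -0.1]
opening: 0.159
grasp_force: 29.4
```

```bash
python3 to.py .5255 .043 .08
```

```text
t 14.0833 pos [0.5243 0.0481 0.148 ] yaw -15.36 shift mm [-4.7  2.5 68. ] f [ 0.1  0.4 -0.1] open 13.5 [-0.06  0.31 -0.24  1.02  0.    1.77]
```

Call:
carry_out --motion '[[[-4,1.5,30,0,0,0,-1],[0,0,28,0,0,0,-1],[0,0,10,0,0,0,-1],[0,0,0,0,0,0,-1],[0,0,0,0,0,0,-0.2]]]'

```text
t: 14.5
tool_pos: [0.524, 0.0393, 0.0799]
eef_rot: [-0.0, 0.797, 0.604, -0.0]
force: [-0.1, -0.0, 0.4]
opening: 0.287
grasp_force: 0.0
```

Call:
carry_out --motion '[[[0,0,0,0,0,0,-0.2],[0,0,0,0,0,0,-0.2],[0,0,-35,0,0,0,-0.2],[0,0,-40,0,0,0,-0.2],[0,0,-40,0,0,0,0]]]'

```text
t: 14.92
tool_pos: [0.5235, 0.0394, 0.1967]
eef_rot: [0.0, 0.797, 0.604, 0.0]
force: [1.1, 0.0, 0.5]
opening: 0.498
grasp_force: 0.0
```

Call:
carry_out --motion '[[[0,0,-25,0,0,-0.1163,0],[0,0,-20,0,0,-0.1163,0],[0,0,0,0,0,-0.1163,0],[0,0,0,0,0,-0.1163,0],[0,0,0,0,0,-0.1163,0]]]'

```text
t: 15.33
tool_pos: [0.5243, 0.0394, 0.2409]
eef_rot: [0.001, 0.588, 0.809, 0.001]
force: [-0.5, -0.1, -0.3]
opening: 0.497
grasp_force: 0.0
```

Call:
carry_out --motion '[[[0,0,0,0,0,-0.1163,0],[0,0,0,0,0,-0.1163,0],[0,0,0,0,0,-0.1163,0],[0,0,0,0,0,-0.1163,0],[0,0,0,0,0,-0.1163,0]]]'

```text
t: 15.75
tool_pos: [0.5242, 0.0394, 0.2405]
eef_rot: [0.001, 0.331, 0.944, 0.0]
force: [-0.1, 0.0, -0.3]
opening: 0.5
grasp_force: 0.0
```

Call:
carry_out --motion '[[[0,0,0,0,0,-0.1163,0],[0,0,0,0,0,-0.1163,0],[22,34,0,0,0,0,0],[22,34,0,0,0,0,0],[0,0,0,0,0,0,0]]]'

```text
t: 16.17
tool_pos: [0.5129, 0.1244, 0.2405]
eef_rot: [0.0, 0.22, 0.975, 0.001]
force: [0.0, 0.4, 0.3]
opening: 0.5
grasp_force: 0.0
```

Call:
carry_out --motion '[[[0,0,0,0,0,0,0],[0,0,0,0,0,0,0]]]'

```text
t: 16.33
tool_pos: [0.5139, 0.1198, 0.2401]
eef_rot: [0.001, 0.222, 0.975, 0.0]
force: [-0.1, -0.1, 0.0]
opening: 0.498
grasp_force: 0.0
```

```bash
python3 to.py .523 .207 .08; python3 - <<'E'
from h import *
import pickle
im,c=snap('wrist','w3.png'); pickle.dump(c,open('w3.pkl','wb'))
for q in [(.5255,.043,.085),(.5235,.207,.02)]: print(pix(c,q))
a=cv2.convertScaleAbs(im,alpha=1.4,beta=15)
q=np.array([pix(c,(.5255,.043,.085)),pix(c,(.5235,.207,.02))]);lo=(q.min(0)-90).astype(int).clip(0);hi=(q.max(0)+90).astype(int)
k=a[lo[1]:hi[1],lo[0]:hi[0]]; s=min(800/k.shape[1],600/k.shape[0]); print(lo,s,k.shape)
cv2.imwrite('pics/w3c.png',cv2.resize(k,None,fx=s,fy=s,interpolation=cv2.INTER_CUBIC)[:,:,::-1])
E
```

```text
t 16.3333 pos [0.5139 0.1198 0.2401] yaw 64.36 shift mm [ 29.7  82.5 160.1] f [-0.1 -0.1  0. ] open 42.3 [ 0.07  0.27 -0.04  1.26 -0.    0.52]
(np.float64(250.43993844788147), np.float64(266.437054635419))
(np.float64(403.1147646054774), np.float64(175.30550226624342))
[160  85] 2.2140221402214024 (271, 333, 3)
```

View pics/w3c.png

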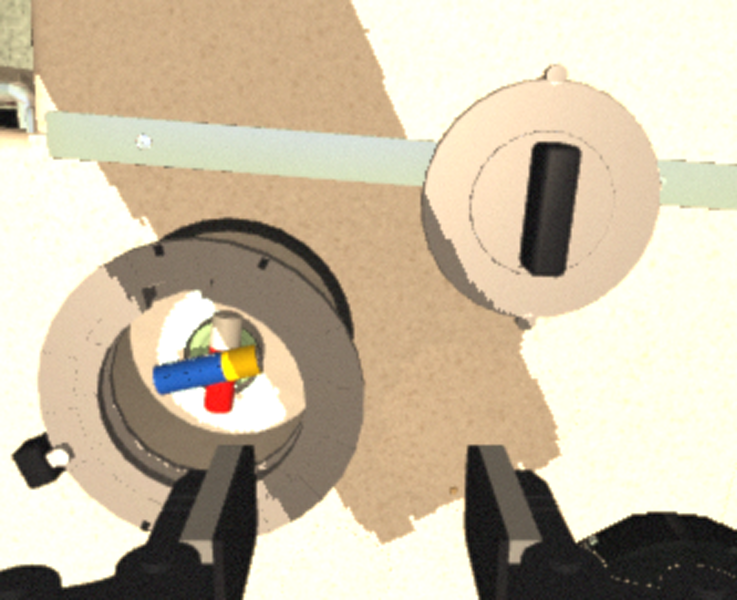

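The crop shows the tea light and both batteries low in the pot. The lid's ear tips are at (557,65) and (524,329). The marks are at (158,249), (263,263) and (146,525), and the nose is at (55,456).

```bash
python3 - <<'E'
from h import *
import pickle
from scipy.optimize import least_squares
c=pickle.load(open('w3.pkl','rb'))
f=lambda u,v,z: ray(c,160+u/2.214,85+v/2.214,z)[:2]
P=np.array([f(158,249,.086),f(263,263,.086),f(146,525,.086),f(55,456,.088)])
Q=[(.064,np.pi),(.064,np.pi-.64),(.064,-.64),(.060,-1.4)]
res=lambda s:np.concatenate([p-s[:2]-r*np.array([np.cos(s[2]+a),np.sin(s[2]+a)]) for p,(r,a) in zip(P,Q)])
r=least_squares(res,[.52,.03,0]);print('pot',r.x,(r.fun*1000).round(1))
a,b=f(557,65,.019),f(524,329,.019);d=b-a;print('lid',(a+b)/2,np.linalg.norm(d),np.degrees(np.arctan2(d[1],d[0])))
a,b=f(562,144,.049),f(548,275,.049);d=b-a;print('grip',(a+b)/2,np.linalg.norm(d),np.degrees(np.arctan2(d[1],d[0])))
E
python3 to.py .525 .207 .08
```

```text
pot [ 0.52519001  0.04229807 -0.25759985] [ 0.1  1.   0.2  0.8 -0.1  2.4 -0.1 -4.1]
lid [0.52565453 0.20707569] 0.12112259224371441 -28.767697856081984
grip [0.52446667 0.20720349] 0.05541082150048531 -27.367270985817377
t 16.3833 pos [0.514  0.1193 0.24  ] yaw 64.31 shift mm [ 28.3  83.8 160. ] f [ 0.9 -0.3 -0.6] open 42.9 [ 0.07  0.27 -0.04  1.26 -0.    0.52]
```

Call:
carry_out --motion '[[[9.5,28,0,0,0,0,0],[9.5,28,30,0,0,0,0],[9.5,28,35,0,0,0,0],[0,0,35,0,0,0.04,0],[0,0,35,0,0,0,0]]]'

```text
t: 16.8
tool_pos: [0.5247, 0.205, 0.1068]
eef_rot: [0.001, 0.243, 0.97, 0.0]
force: [1.1, 0.1, -0.7]
opening: 0.5
grasp_force: 0.0
```

Call:
carry_out --motion '[[[0,0,0,0,0,0,0],[0,0,0,0,0,0,0]]]'

```text
t: 16.97
tool_pos: [0.5237, 0.2038, 0.1077]
eef_rot: [-0.001, 0.242, 0.97, -0.001]
force: [-0.4, -0.2, 0.6]
opening: 0.506
grasp_force: 0.0
```

```bash
python3 to.py .525 .207 .032
python3 - <<'E'
from h import *
import pickle
from scipy.optimize import least_squares
for fn,g,px in [('w1.pkl',lambda u,v:(80+u*.425,195+v*.425),[(257,72),(353,127),(124,314)]),('w3.pkl',lambda u,v:(160+u/2.214,85+v/2.214),[(158,249),(263,263),(146,525)])]:
    c=pickle.load(open(fn,'rb'))
    P=[ray(c,*g(*q),.086)[:2] for q in px]
    Q=[(.064,np.pi),(.064,np.pi-.64),(.064,-.64)]
    res=lambda s:np.concatenate([p-s[:2]-r*np.array([np.cos(s[2]+a),np.sin(s[2]+a)]) for p,(r,a) in zip(P,Q)])
    r=least_squares(res,[.52,.03,0]);print('pot',r.x,(r.fun*1000).round(1))
E
```

```text
t 16.9667 pos [0.5237 0.2038 0.1077] yaw 61.97 shift mm [ 0.2  3.6 75.7] f [-0.4 -0.2  0.6] open 43.0 [ 0.23  0.4  -0.21  0.96 -0.    0.72]
pot [ 0.5252835   0.04384604 -0.2552588 ] [ 0.4  0.1 -0.  -0.4 -0.3  0.3]
pot [ 0.52526721  0.04380475 -0.25098611] [ 0.1 -0.1  0.4 -0.5 -0.5  0.6]
```

Call:
carry_out --motion '[[[0,3.5,35,0,0,0,0],[0,0,25,0,0,0,0],[0,0,12,0,0,0,0],[0,0,4,0,0,0,0],[0,0,0,0,0,0,0]]]' --newtons 60

```text
t: 17.38
tool_pos: [0.5269, 0.2075, 0.0333]
eef_rot: [0.001, 0.242, 0.97, 0.0]
force: [-0.7, 0.7, 1.0]
opening: 0.502
grasp_force: 0.0
```

Call:
carry_out --motion '[[[0,0,0,0,0,0,-1],[0,0,0,0,0,0,-1],[0,0,0,0,0,0,-1],[0,0,0,0,0,0,-1],[0,0,0,0,0,0,-1]]]'

```text
t: 17.8
tool_pos: [0.527, 0.208, 0.0339]
eef_rot: [0.001, 0.242, 0.97, 0.0]
force: [-0.4, -1.3, 12.2]
opening: 0.176
grasp_force: 59.4
```

```bash
python3 to.py .525 .207 .16
```

```text
t 17.8 pos [0.527  0.208  0.0339] yaw 62.02 shift mm [   1.    -1.6 -126.1] f [-0.4 -1.3 12.2] open 14.9 [ 0.23  0.47 -0.32  0.78 -0.    0.72]
```

Call:
carry_out --motion '[[[0,0,-10,0,0,0,-1],[0,0,-30,0,0,0,-1],[0,0,-40,0,0,0,-1],[0,0,-40,0,0,-0.118,-1],[0,0,-10,0,0,-0.118,-1]]]'

```text
t: 18.22
tool_pos: [0.5276, 0.2085, 0.169]
eef_rot: [0.004, 0.123, 0.992, 0.001]
force: [0.5, 0.1, -2.0]
opening: 0.175
grasp_force: 59.0
```

Call:
carry_out --motion '[[[-6.7,-26.6,0,0,0,0,-1],[-6.7,-26.6,0,0,0,0,-1],[-6.7,-26.6,0,0,0,0,-1],[-6.7,-26.6,0,0,0,0,-1],[-6.7,-26.6,0,0,0,0,-1]]]'

```text
t: 18.63
tool_pos: [0.5249, 0.0697, 0.1632]
eef_rot: [0.001, 0.126, 0.992, 0.0]
force: [0.1, -0.8, -2.6]
opening: 0.172
grasp_force: 59.0
```

Call:
carry_out --motion '[[[-6.7,-26.6,0,0,0,0,-1],[0,0,0,0,0,0,-1],[0,0,0,0,0,0,-1],[0,0,0,0,0,0,-1]]]'

```text
t: 18.97
tool_pos: [0.5249, 0.0436, 0.1627]
eef_rot: [0.0, 0.126, 0.992, 0.0]
force: [0.5, 0.1, -2.3]
opening: 0.171
grasp_force: 59.2
```

```bash
python3 to.py .5263 .0435 .104; python3 - <<'E'
from h import *
import pickle
im,c=snap('side','s4.png'); w,cw=snap('wrist','w4.png'); pickle.dump(cw,open('w4.pkl','wb'))
a=cv2.resize(im[180:290,280:390],(600,600),interpolation=cv2.INTER_CUBIC)
cv2.imwrite('pics/s4c.png',a[:,:,::-1])
p=pose()[0]; print(p, [pix(cw,(.5253+.056*np.cos(-.253+a),.0438+.056*np.sin(-.253+a),p[2]-.0339+.018)) for a in (0,np.pi)])
E
```

```text
t 18.9667 pos [0.5249 0.0436 0.1627] yaw 75.53 shift mm [-1.4  0.2 58.7] f [ 0.5  0.1 -2.3] open 14.5 [-0.07  0.3  -0.21  1.06  0.    0.18]
[0.5248902  0.04421073 0.16232519] [(np.float64(321.11509402121874), np.float64(390.03038794925817)), (np.float64(321.1566884440357), np.float64(178.3069553825615))]
```

View pics/w4.png

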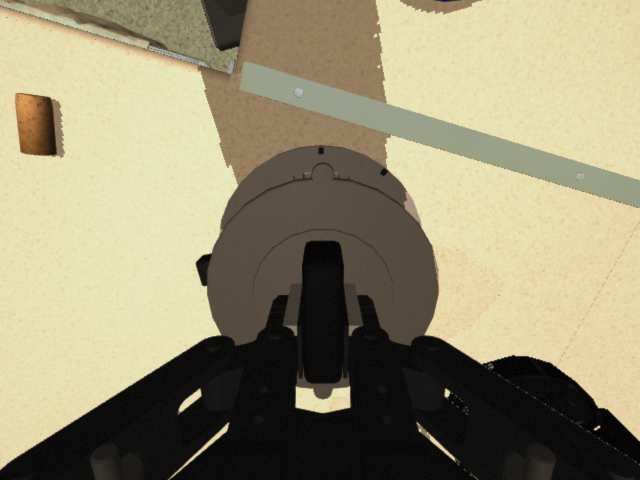

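The wrist view shows the held lid with ear tips at about (322,163) and (323,398). The pot's slot mark at (321,150) lines up with the upper ear. I'm computing the residual offset.

```bash
python3 - <<'E'
from h import *
import pickle
c=pickle.load(open('w4.pkl','rb')); z=pose()[0][2]-.0339+.018
a,b=ray(c,322,163,z),ray(c,323,398,z); d=(b-a)[:2]; m=(a+b)[:2]/2
print(m,np.linalg.norm(d),np.arctan2(d[1],d[0]), ray(c,321,150.5,.086)[:2]+np.array([.064*np.cos(-.253),.064*np.sin(-.253)]))
p,r,s=pose(); print(p,r.inv().apply([.5253-m[0],.0438-m[1],0])*1000)
E
```

```text
[0.52483339 0.04462753] 0.12373437157310896 -0.24774494384317333 [0.52554228 0.04350684]
[0.5248902  0.04421073 0.16232519] [-6.57669869e-01 -6.85567928e-01  1.33299934e-05]
```

Call:
carry_out --motion '[[[-0.9,-0.6,20,0,0,0,-1],[0,0,14,0,0,0,-1],[0,0,5,0,0,0,-1],[0,0,4,0,0,0,-1],[0,0,3,0,0,0,-1]]]'

```text
t: 19.48
tool_pos: [0.5257, 0.0431, 0.116]
eef_rot: [0.0, 0.125, 0.992, 0.0]
force: [0.2, -0.4, -1.0]
opening: 0.173
grasp_force: 59.2
```

```bash
python3 to.py .5263 .0435 .104
```

```text
t 19.4833 pos [0.5257 0.0431 0.116 ] yaw 75.6 shift mm [-0.5  0.5 12. ] f [ 0.2 -0.4 -1. ] open 14.7 [-0.07  0.34 -0.29  0.94  0.    0.18]
```

Call:
carry_out --motion '[[[0,0,4,0,0,0,-1],[0,0,4,0,0,0,-1],[0,0,3,0,0,0,-1],[0,0,0,0,0,0,-1]]]'

```text
t: 19.82
tool_pos: [0.5254, 0.0426, 0.1045]
eef_rot: [-0.0, 0.126, 0.992, -0.0]
force: [-0.5, -0.3, -2.9]
opening: 0.175
grasp_force: 59.2
```

```bash
python3 to.py .5263 .0435 .104
```

```text
t 19.8167 pos [0.5254 0.0426 0.1045] yaw 75.55 shift mm [-0.6  1.1  0.5] f [-0.5 -0.3 -2.9] open 14.9 [-0.07  0.35 -0.31  0.92 -0.    0.18]
```

Call:
carry_out --motion '[[[0,0,1,0,0,0,-1],[0,0,1,0,0,0,-1],[0,0,0,0,0,0,-1]]]'

```text
t: 20.07
tool_pos: [0.5257, 0.0425, 0.1038]
eef_rot: [0.0, 0.126, 0.992, -0.0]
force: [-5.6, 0.0, 11.7]
opening: 0.173
grasp_force: 61.0
```

```bash
python3 to.py .5263 .0435 .104; python3 -c "
from h import *
print(pose()[2]['wrist_torque'])"
```

```text
t 20.0667 pos [0.5257 0.0425 0.1038] yaw 75.55 shift mm [-0.3  1.1 -0.2] f [-5.6  0.  11.7] open 14.7 [-0.07  0.35 -0.31  0.91 -0.    0.18]
[ 0.04744004  0.95925706 -0.0023568 ]
```

Call:
carry_out --motion '[[[0,0,0,0,0,0.06,-1],[0,0,0,0,0,0.07,-1],[0,0,0,0,0,0.07,-1],[0,0,0,0,0,0.07,-1],[0,0,0,0,0,0.06,-1]]]'

```text
t: 20.48
tool_pos: [0.5263, 0.0424, 0.1039]
eef_rot: [0.001, 0.289, 0.957, 0.0]
force: [-1.4, -1.2, 7.2]
opening: 0.175
grasp_force: 60.7
```

```bash
python3 to.py .5263 .0435 .104; python3 -c "
from h import *
print(pose()[2]['wrist_torque'])"
```

```text
t 20.4833 pos [0.5263 0.0424 0.1039] yaw 56.45 shift mm [ 0.6  0.9 -0.1] f [-1.4 -1.2  7.2] open 14.8 [-0.07  0.35 -0.31  0.91 -0.    0.51]
[-0.21423315  0.18337355  0.36556909]
```

Call:
carry_out --motion '[[[0,0,0,0,0,0.08,-1],[0,0,0,0,0,0.08,-1],[0,0,0,0,0,0.08,-1],[0,0,0,0,0,0.07,-1],[0,0,0,0,0,0,-1]]]'

```text
t: 20.9
tool_pos: [0.5263, 0.0422, 0.1039]
eef_rot: [0.001, 0.434, 0.901, 0.0]
force: [-0.9, -1.7, 8.2]
opening: 0.171
grasp_force: 60.7
```

Call:
carry_out --motion '[[[0,0,0,0,0,0,-1],[0,0,0,0,0,0,-1],[0,0,0,0,0,0,-1]]]'

```text
t: 21.15
tool_pos: [0.5263, 0.0422, 0.1039]
eef_rot: [0.001, 0.432, 0.902, 0.0]
force: [-1.1, -2.5, 7.7]
opening: 0.172
grasp_force: 60.7
```

```bash
python3 to.py .5263 .0435 .104; python3 - <<'E'
from h import *
import pickle
print(pose()[2]['wrist_torque'])
im,c=snap('wrist','w5.png'); pickle.dump(c,open('w5.pkl','wb'))
a=cv2.convertScaleAbs(im[130:430,180:460],alpha=1.6,beta=25)
cv2.imwrite('pics/w5c.png',cv2.resize(a,(560,600),interpolation=cv2.INTER_CUBIC)[:,:,::-1])
E
```

```text
t 21.15 pos [0.5263 0.0422 0.1039] yaw 38.85 shift mm [ 1.   0.8 -0.1] f [-1.1 -2.5  7.7] open 14.6 [-0.07  0.35 -0.31  0.91 -0.    0.82]
[-0.45444561  0.2427385  -0.23651216]
```

View pics/w5c.png

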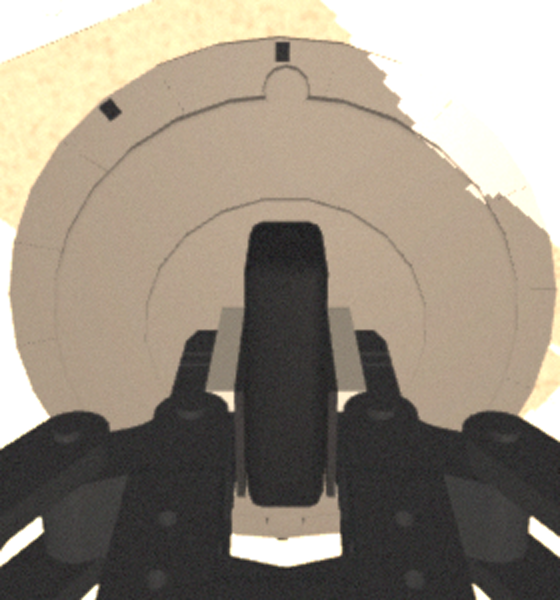

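The view shows the lid seated, with its ear at (286,85) pointing at the middle mark at (282,52). The yaw is within 0.1° of the target and the lid is still gripped.

```bash
python3 -c "
from workcell import manip
print(manip.sign_off())"
```

```text
the job is handed in; nothing more can be done
None
```

The job is handed in at about 21 s: both batteries and the tea light are in the pot, and the lid sits flush with its ears at the middle marks, about 2 mm off-centre within its play and still gripped against the spring.

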